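Swing the drinks dispenser over the waiting cup

ROBOT

A 6-joint arm with a two-finger parallel gripper is mounted at the origin on the work surface. World frame = base frame: x ahead of the robot, y to its left, z up, the work surface at z = 0. Lengths are in m, angles in rad, forces in N, time in s.
With the tool pointing down it reaches from about 0.35 to 0.85 m from the base axis. Payload 8.1 kg.
Tool frame: the origin (TCP) lies at the very end of the fingers, on their centre line; the grasp point (between the pads) lies 19 mm behind it; z points along the fingers, y is the line along which they close (so a half turn about z gives the same grasp; the last joint's range is limited). The gripper opens to 93 mm and grips with 3 to 60 N. Pads are 15 mm wide; open, the fingers measure 128 mm over their backs; the gripper's body (75 mm by 188 mm) begins 65 mm behind the grasp point.
Start: joints at [-0.085, 0.13, 1.488, -0, 1.523, -0.085], TCP at [0.6, 0, 0.219] pointing down, gripper open.
Joint ranges: [-2.96, 2.96], [-0.89, 2.26], [0.02, 2.5], [-1.34, 4.48], [0, 2.73], [-2.66, 2.66]. Speed limits (rad/s): [2.39, 2.39, 2.79, 3.14, 3.14, 3.14].

INTERFACE

Orientations are given as a rotation vector (axis times angle).
In Python, from plant import robot, imaging gives the robot as it stands.
- The arm moves only by the tool jog_arm, never from a script. Its argument "rows" is a list of rows, each a list of 2 entries, a list of its own where there are three numbers: the shift along the tool's x, y, z each as a share of 0.2 m, from -1 to 1, then the turn, a rotation vector about the tool's x, y, z each as a share of pi/2 rad, from -1 to 1. A call has 1 to 5 rows; each row is the pose to reach, as a shift and turn from the pose commanded when the call began, along the tool's axes at that moment; what a row does not reach only later rows make up. A row lasts 1/10 s, in which the tool goes at most 50 mm and 8.59 degrees, less where a joint would pass 70% of its speed; a pose out of reach is approached as far as the arm can. A call with a number of a shift or a turn outside -1 to 1 is refused whole. A call with a gripper value outside its range is refused whole. "hand" is the closure, from -1 (fully open) to 1 (shut), set as the call begins (left out, the last holds). The fingers move at their own pace and stop on an object; "squeeze" is the grip in N (left out, the last holds). Time passes only in rows, so rows that repeat a pose let the fingers close. It gives the time, the measured TCP pose, the force, the opening and the grip force at its end, in the units of the state.
- robot.read_state(): the state, without advancing time (a new reading comes with each control period).
- imaging.read_camera(name): name is "scene" or "side" or "wrist"; returns a dict with "frame" (384x512x3 uint8, red, green, blue), "vertical_fov" (degrees; the focal length in pixels is half the picture's height over the tangent of half this angle, whatever the lens; pixels are square), "cx", "cy" (the principal point, pixels), "k1" (the pictures are not rectified: a ray, as slopes to the right and down, at radius r is drawn at 1 + k1 r^2 times it, then the intrinsics apply), "R" (3x3) and "t" (3): a world point X has camera coordinates R X + t. Camera axes: x right, y down, z forward; pixel columns grow to the right and rows downward; lengths in m; the calibration is good to about 2 mm. A picture is of the moment at which its call begins. There is no depth.
- robot.close_job(): hands the job in; it is judged then, once.
The state is a dict: "t": time; "q": joint angles; "dq": joint speeds; "joint_torque": joint torques, N m; "tool_pos": TCP position; "orientation": TCP orientation; "force": force on the tool from outside, world axes, zero at the start; "wrist_torque": the same for the moment, N m; "opening": finger opening in m; "gripper_force": force on a finger pad.
Only numpy, scipy, OpenCV 4.12 (cv2) and the standard library are available. Lean on these libraries where they do the work, as an engineer would, in place of code of your own. Each camera call takes 0.05 s, during which the arm holds its last target. There are 200 camera calls.

TASK

Swing the heavy drinks dispenser round on its pivot until its outlet stands over the middle of the drip tray with the cup, and leave it standing there by itself, quite still, for several seconds with your hand off it. Push only on its two plain steel side walls, gently and at an easy pace: do not touch the black cover, front, outlet or swing arm, do not knock the walls, and do not let it bump into its end stops. Leave the cup, the pots and the jar where they are.

Things in the scene. Friction and masses are not known exactly. Their poses are not given: they have to be found in the camera images.
- swing (a joint): Angle (rad) of the dispenser on its vertical pivot, counter-clockwise from above. At 0 the swing arm points along the pedestal's -x (about towards the robot); positive: cabinet at the robot's right (-y). Starts at -0.8 to -0.45; the tray lies at +0.25 to +0.7. End stops at -1.25 and +1.25: keep 0.05 off. Keep below 0.8 rad/s. Once pushed it coasts on and must be braked at the other wall.
- pivot (a point): Point on the pivot axis, 120 mm above the counter; turns with the dispenser, its -x points from pivot to outlet. Swinging mass nominally 4 kg (about 3 to 5), centred 220 mm from the axis, inertia about the axis nominally 0.21 kg m2; nearly frictionless: dry friction about 0.0005 N m, damping about 0.004 N m s/rad.
- pedestal: Fixed steel pedestal, foot of 85 mm radius on the counter, column to 88 mm height, two end stop fingers; origin on the pivot axis at counter height.
- walls: The two bare steel side walls, the only places to push. Origin on the pivot axis at counter height, axes as pivot. Flat outer faces at local y = +80 and -80 mm, x = -140 to -300 mm, z = 105 to 265 mm. Push within 55 mm of the top edge, about 250 mm from the axis. Pushing the +y face turns it to positive angles, the -y face to negative. Keep contact under 12 N (1 N is plenty).
- shell: All other parts of the dispenser, not to be touched: black top cover (top at height 263 mm), black front, outlet head and nozzle, rear panel, and the dark swing arm plate (110 mm wide, 91 to 105 mm high) with its hub. Origin on the pivot axis at counter height, axes as pivot.
- cabinet_top (a point): Middle of the top of the cabinet (160 x 160 mm seen from above), 265 mm above the counter, 220 mm from the pivot axis; axes as pivot.
- outlet (a point): Lower end of the outlet nozzle in front of the cabinet, 315 mm from the pivot axis, 102 mm above the counter; axes as pivot (turns with the dispenser).
- drip_tray: Round steel drip tray, 124 mm diameter, 12 mm high, fixed on the counter. The origin lies on the dispenser's pivot axis at counter height; the tray's middle is 315 mm from it along the body's -x.
- tray_mid (a point): Middle of the top of the drip tray, 12 mm above the counter, 315 mm from the pivot axis: the outlet must come to rest above this point.
- cup: White cup standing on the middle of the drip tray, 68 mm diameter, 70 mm high (the nozzle passes 20 mm above it); origin at its underside. Not to be touched.
- pot_a: Open steel pot, 90 mm diameter, 55 mm high, two side handles, bystander at the robot's right; origin at its underside.
- pot_b: Second steel pot like it, bystander; origin at its underside.
- jar: Glass jar with steel lid, 80 mm diameter, 120 mm high, bystander at the robot's left; origin at its underside.

How it is judged:
By the outcome, as a careful person would: the job done as asked, in the order asked, and still so for the second after the job is handed in, with the robot touching nothing.
It also fails if it takes over 40 s, if anything falls off the work surface, if the arm or the gripper's body presses on something with over 40 N, if the wrist force passes 120 N, or if a joint passes its speed limit or range.

## Working session

There is one attempt and no reset: what is moved stays moved. The work goes in short steps, Python scripts to look and compute and a tool call to move; the robot and the scene stay as the last step left them, time stands still between calls to the robot, and variables do not carry over. Pictures are saved under pics/ and viewed, at most 10 in all, crops included, and the job is handed in when it is done.

Besides the shell and the picture viewer there is one more tool, called after ">>>" by a JSON object that holds its "fn" and its "kwargs". jog_arm: Moves the arm, as the interface text tells. Its arguments: {"type":"object","properties":{"rows":{"type":"array"},"hand":{"type":"number"},"squeeze":{"type":"number"}},"required":["rows"]}

```bash
mkdir -p pics; ls; cat > h.py <<'E'
import numpy as np, cv2
from plant import robot, imaging
def cam(n):
    c=imaging.read_camera(n); f=c["frame"].shape[0]/2/np.tan(np.radians(c["vertical_fov"])/2)
    c["K"]=np.array([[f,0,c["cx"]],[0,f,c["cy"]],[0,0,1]]); c["D"]=np.array([c["k1"],0,0,0.])
    c["R"]=np.array(c["R"]); c["t"]=np.array(c["t"]); return c
def proj(c,X):
    return cv2.projectPoints(np.asarray(X,float).reshape(-1,1,3),cv2.Rodrigues(c["R"])[0],c["t"],c["K"],c["D"])[0].reshape(-1,2)
def ray(c,uv):
    p=cv2.undistortPoints(np.array(uv,float).reshape(-1,1,2),c["K"],c["D"]).reshape(-1,2)
    d=np.c_[p,np.ones(len(p))]@c["R"]; return -c["R"].T@c["t"], d
def atz(c,uv,z):
    o,d=ray(c,uv); return o+d*((z-o[2])/d[:,2])[:,None]
def save(c,n): cv2.imwrite(f"pics/{n}.png",c["frame"][:,:,::-1])
E
python3 - <<'E'
from h import *
for n in("scene","side"):
    c=cam(n);save(c,n+"0");print(n,-c["R"].T@c["t"],c["K"][0,0])
a=cv2.imread("pics/scene0.png");
print(robot.read_state())
E
```

```text
pics
scene [1.08922866 0.48670418 1.23975962] 436.77868188469836
side [1.33875791 0.16288211 1.20290213] 427.52138108824215
{'t': 0.1, 'q': array([-8.54121570e-02,  1.31099168e-01,  1.48917219e+00, -1.41853563e-05,
        1.52297085e+00, -8.54056385e-02]), 'dq': array([ 0.000528  , -0.00040379, -0.00286825, -0.00042048, -0.00018573,
        0.00129883]), 'joint_torque': array([ 2.89806376e-03, -5.61339462e+01, -4.93095982e+01,  7.72326719e-02,
        2.89617141e-02, -2.83941080e-05]), 'tool_pos': array([5.99493915e-01, 5.30115363e-05, 2.17683256e-01]), 'orientation': array([-2.22056195e+00, -2.22054900e+00,  1.68556785e-03]), 'force': array([ 0.35535407, -0.29392244,  0.23311183]), 'wrist_torque': array([ 0.03842605, -0.03183787, -0.01112573]), 'gripper_force': 0.0, 'opening': 0.09301678967946135}
```

View pics/scene0.png

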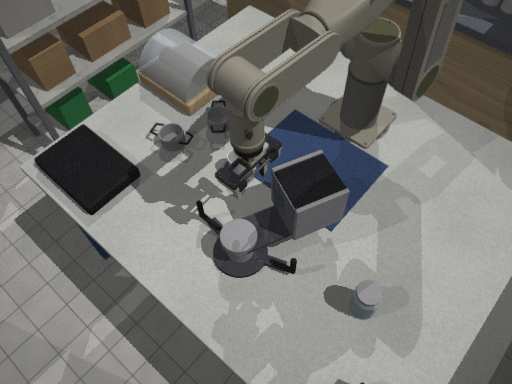

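View pics/side0.png

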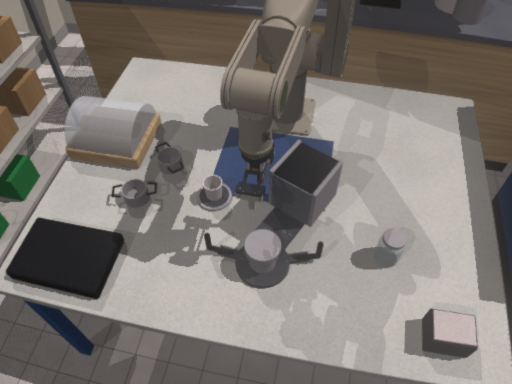

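The side view shows the cabinet top with corners near (305,146), (340,162), (313,195) and (273,178). The tray with the cup is near (214,195), the pedestal foot near (263,262) and the jar near (393,245). I'll zoom in on both views for corner positions.

```bash
python3 - <<'E'
import cv2
for n,x,y in(("side0",180,135),("scene0",190,140)):
    a=cv2.imread(f"pics/{n}.png")[y:y+148,x:x+190]
    a=cv2.convertScaleAbs(cv2.resize(a,None,fx=4,fy=4,interpolation=cv2.INTER_CUBIC),alpha=1.5,beta=20)
    for k in range(0,190,20):cv2.putText(a,str(x+k),(4*k,10),0,.35,(0,0,255));cv2.line(a,(4*k,12),(4*k,18),(0,0,255))
    for k in range(0,148,20):cv2.putText(a,str(y+k),(0,4*k+4),0,.35,(0,255,0))
    cv2.imwrite(f"pics/{n}z.png",a)
E
```

```text
(no output)
```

View pics/side0z.png

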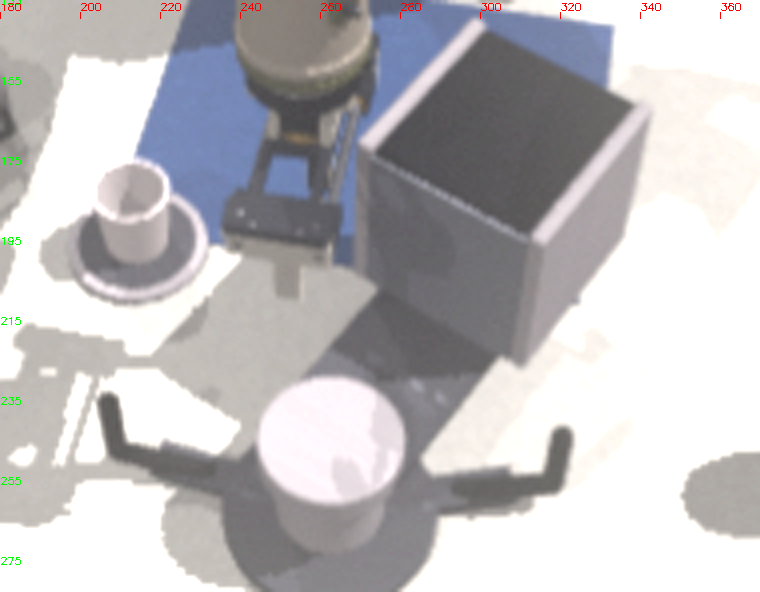

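View pics/scene0z.png

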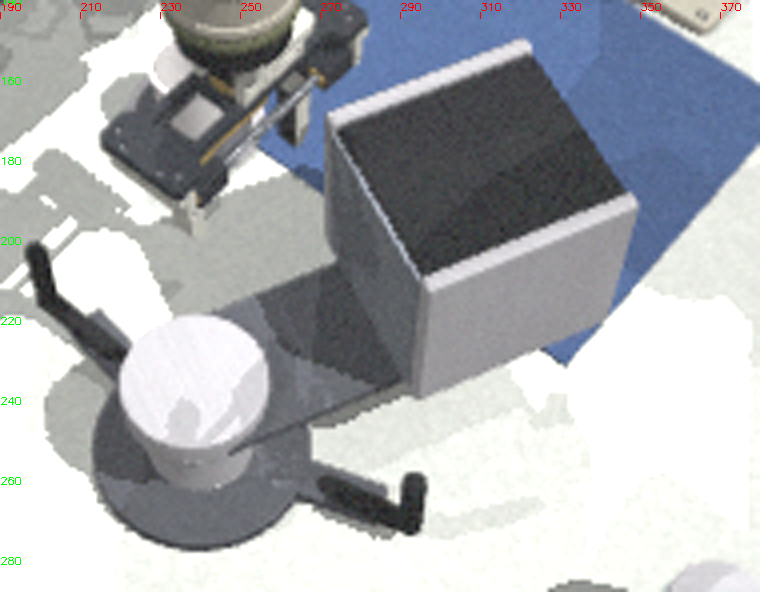

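Side corners (rear+y, rear−y, front+y, front−y) are at (312.5,195.7), (269.5,172), (342.5,161) and (300.5,140). In the scene view they are at (296.5,210.7), (272,170), (349,190) and (322,150.5). The cup rim centre in the side view is about (213.5,181.8).

```bash
cat > meas.py <<'E'
from h import *
from scipy.optimize import least_squares
S=cam("side");C=cam("scene")
L=np.array([[-.14,.08,.265],[-.14,-.08,.265],[-.3,.08,.265],[-.3,-.08,.265],[-.14,.08,.105]])
us=np.array([[312.5,195.7],[269.5,172],[342.5,161],[300.5,140],[310.2,226.5]])
uc=np.array([[296.5,210.7],[272,170],[349.2,190],[322,150.5],[294.2,239.5]])
# triangulated heights check
for a,b in zip(us,uc):
    o1,d1=ray(S,a);o2,d2=ray(C,b);s=np.linalg.lstsq(np.c_[d1[0],-d2[0]],o2-o1,rcond=None)[0]
    print(np.round((o1+s[0]*d1[0]+o2+s[1]*d2[0])/2,4))
def W(p,L):
    c,s=np.cos(p[2]),np.sin(p[2]);return np.c_[p[0]+c*L[:,0]-s*L[:,1],p[1]+s*L[:,0]+c*L[:,1],L[:,2]]
f=lambda p:np.r_[(proj(S,W(p,L))-us).ravel(),(proj(C,W(p,L))-uc).ravel()]
r=least_squares(f,[.85,.05,-.5]);print(r.x,np.round(r.fun.reshape(-1,2),1).tolist())
p=r.x
# tray: silhouette points of outer rim, cup rim centre
k=atz(S,[[213.5,181.75]],.07)[0];print("cup",k,np.hypot(*(k[:2]-p[:2])),"ang",np.arctan2(p[1]-k[1],p[0]-k[0]))
th=np.linspace(0,6.283,120)
def ext(a):
    c=p[:2]-.315*np.array([np.cos(a),np.sin(a)])
    q=proj(S,np.c_[c[0]+.062*np.cos(th),c[1]+.062*np.sin(th),0*th+.012]);q2=proj(S,np.c_[c[0]+.062*np.cos(th),c[1]+.062*np.sin(th),0*th]);q=np.r_[q,q2];return q[:,0].min(),q[:,0].max(),q[:,1].max()
a=least_squares(lambda a:np.array(ext(a[0]))-[197.2,232.2,210.3],[.4]);print("tray",a.x,a.fun)
E
python3 meas.py
```

```text
[0.5948 0.1616 0.2455]
[0.5367 0.0278 0.2492]
[0.4593 0.2333 0.2591]
[0.401  0.0989 0.2628]
[0.6033 0.1696 0.102 ]
[ 0.70213829  0.03841441 -0.43901732] [[3.0, -0.1], [-1.0, -2.6], [1.7, -0.1], [-1.6, -2.1], [-0.1, 0.9], [-0.5, 2.2], [-1.7, -2.6], [0.8, 1.5], [-0.5, -1.9], [-1.1, 1.4]]
cup [ 0.46713065 -0.17713604  0.07      ] 0.31888961434213636 ang 0.7422403134475365
tray [0.75463125] [-0.32259576  0.00487296 -0.64941022]
```

```bash
cat >> meas.py <<'E'
def circ(x,y,r,z): return np.c_[x+r*np.cos(th),y+r*np.sin(th),0*th+z]
def foot(p):
    s=proj(S,circ(p[0],p[1],.085,.004));c=proj(C,circ(p[0],p[1],.085,.004))
    return np.array([s[:,0].min()-235.5,s[:,0].max()-289.5,c[:,0].min()-213,c[:,1].max()-277.7])
print("foot res",foot(p))
r2=least_squares(lambda p:np.r_[f(p),2*foot(p)],p);print(r2.x,foot(r2.x));p=r2.x
a=least_squares(lambda a:np.array(ext(a[0]))-[197.2,232.2,210.3],[.4]).x[0];print(a)
out=[]
tc=p[:2]-.315*np.array([np.cos(a),np.sin(a)])
for c,x,y in((S,190,130),(C,205,140)):
    m=cv2.convertScaleAbs(c["frame"][y:y+150,x:x+160,::-1],alpha=1.4,beta=10);m=cv2.resize(m,None,fx=4 if 0 else 2.5,fy=2.5,interpolation=cv2.INTER_CUBIC)
    g=lambda X:((proj(c,X)-[x,y]+.5)*2.5*8).astype(np.int32)
    for X,col in((W(p,L[[0,1,3,2,0,4]]),(0,0,255)),(circ(p[0],p[1],.085,0.004),(0,255,0)),(circ(*tc,.062,.012),(255,255,0)),(circ(*tc,.034,.07+.012),(0,255,255))):
        cv2.polylines(m,[g(X)],False,col,1,cv2.LINE_AA,3)
    out.append(m)
cv2.imwrite("pics/ov.png",np.hstack(out))
E
python3 meas.py|tail -4
```

```text
tray [0.75463125] [-0.32259576  0.00487296 -0.64941022]
foot res [-0.711664   -0.76576835 -0.59007133 -0.77140611]
[ 0.70290151  0.04053881 -0.43026453] [-0.11208533 -0.13776636 -0.27310063 -0.1557976 ]
0.7597816715985698
```

View pics/ov.png

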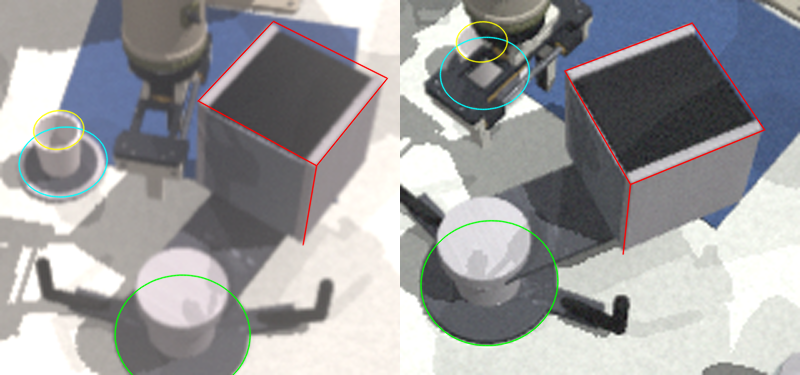

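The wireframe fits the cabinet top and the foot well in both views. The cup rim fit is good, but the tray outline looks about 2 px too large. I'll raise the closed hand and refine the tray angle with a wrist view.

>>> {"fn": "jog_arm", "kwargs": {"rows": [[[0,0,-0.25],[0,0,0]],[[0,0,-0.5],[0,0,0]],[[0,0,-0.5],[0,0,0]]], "hand": 1, "squeeze": 10}}

```text
t: 0.6
tool_pos: [0.6029, -0.0002, 0.3279]
orientation: [2.214, 2.214, 0.013]
force: [0.1, 0.5, 0.9]
opening: 0.0732
gripper_force: 0.0
```

```bash
python3 - <<'E'
from h import *
w=cam("wrist");s=cam("side");np.savez("w1",**{k:w[k] for k in("K","D","R","t")});np.savez("s1",**{k:s[k] for k in("K","D","R","t")})
save(w,"w1");save(s,"s1")
a=cv2.resize(w["frame"][:,:,::-1],(512,384));b=cv2.resize(s["frame"][150:225,185:245,::-1],None,fx=4.5,fy=4.5,interpolation=cv2.INTER_CUBIC)
m=np.zeros((384,790,3),np.uint8);m[:384,:512]=a;m[:338,515:785]=b;cv2.imwrite("pics/ws.png",m)
k=atz(s,[[213.5,181.75]],.082)[0];p=[.7029,.0405];print(k,np.hypot(k[0]-p[0],k[1]-p[1]),np.arctan2(p[1]-k[1],p[0]-k[0]))
print(proj(w,[[.474,-.176,.012],[.474,-.176,.082]]),robot.read_state()["tool_pos"],robot.read_state()["force"])
E
```

```text
[ 0.47636316 -0.17353447  0.082     ] 0.3116563774623866 0.7570281515127558
[[182.9272385  253.38655644]
 [173.1411859  273.3087155 ]] [ 6.00980935e-01 -4.50843078e-05  3.20803444e-01] [-0.1106526  -0.26293225 -0.94303692]
```

View pics/ws.png

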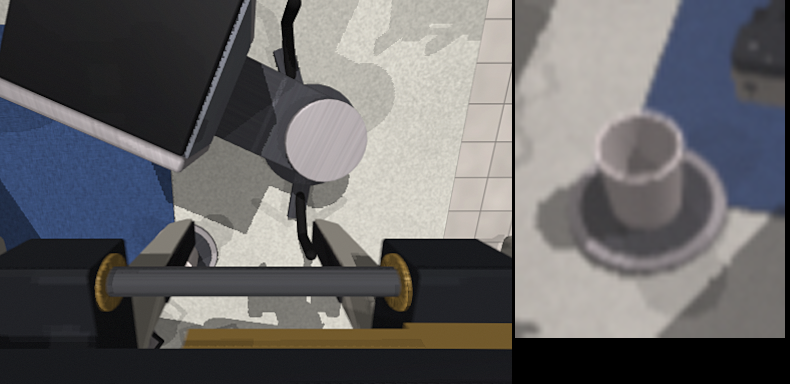

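The wrist view shows the cabinet's rear −y corner at (182,170), as predicted. From the side crop the cup puts the tray at yaw ≈0.757, agreeing with the rim fit. Next I'll cross above the cabinet to the +y side.

>>> {"fn": "jog_arm", "kwargs": {"rows": [[[0.2,-0.05,0],[0,0,0.07]],[[0.45,-0.14,0],[0,0,0.14]],[[0.7,-0.23,0],[0,0,0.21]],[[0.95,-0.32,0],[0,0,0.274]],[[1,-0.35,0],[0,0,0.274]]]}}

```text
t: 1.2
tool_pos: [0.5276, 0.2035, 0.3164]
orientation: [-2.643, -1.694, 0.004]
force: [0.3, -0.3, -1.1]
opening: 0.0255
gripper_force: 0.0
```

>>> {"fn": "jog_arm", "kwargs": {"rows": [[[0.22,-0.1,0],[0,0,0]],[[0.285,-0.13,0],[0,0,0]],[[0.285,-0.13,0.2],[0,0,0]],[[0.285,-0.13,0.4],[0,0,0]],[[0.285,-0.13,0.48],[0,0,0]]]}}

```text
t: 1.7
tool_pos: [0.5273, 0.2614, 0.2162]
orientation: [-2.643, -1.695, 0.014]
force: [-0.8, 0.5, -0.8]
opening: 0.0007
gripper_force: 0.0
```

```bash
cat > st.py <<'E'
from h import *
from scipy.spatial.transform import Rotation as Ro
P=np.array([.7029,.0405])
def loc(phi):
    s=robot.read_state();d=s["tool_pos"][:2]-P;c,n=np.cos(phi),np.sin(phi)
    R=Ro.from_rotvec(s["orientation"]).as_matrix();ty=np.arctan2(R[1,1],R[0,1])
    return s["t"],np.round([c*d[0]+n*d[1],-n*d[0]+c*d[1],s["tool_pos"][2]],4),"toolyaw",round(ty,3),"F",np.round(s["force"],2)
E
python3 - <<'E'
from st import *
print(loc(-.43),robot.read_state()["opening"])
s=cam("side");save(s,"s2");k=atz(s,[[212.6,182.9]],.082)[0];print(np.arctan2(.0405-k[1],.7029-k[0]))
E
```

```text
(1.7, array([-0.2517,  0.1276,  0.2162]), 'toolyaw', np.float64(-0.43), 'F', array([-0.84,  0.46, -0.84])) 0.0006724787142322989
0.7730660530840414
```

>>> {"fn": "jog_arm", "kwargs": {"rows": [[[-0.06,0,-0.02],[0,0,0]],[[-0.11,0,-0.02],[0,0,0]],[[-0.13,0,-0.02],[0,0,0]],[[-0.14,0,-0.02],[0,0,0]],[[-0.14,0,-0.02],[0,0,0]]]}}

```text
t: 2.25
tool_pos: [0.519, 0.237, 0.228]
orientation: [2.645, 1.695, 0.003]
force: [0.4, -0.1, 0.8]
opening: 0.0006
gripper_force: 0.0
```

```bash
python3 - <<'E'
from st import *
print(loc(-.43))
E
```

```text
(2.25, array([-0.2491,  0.1019,  0.228 ]), 'toolyaw', np.float64(-0.431), 'F', array([ 0.39, -0.13,  0.8 ]))
```

>>> {"fn": "jog_arm", "kwargs": {"rows": [[[-0.0075,0,0],[0,0,0]],[[-0.015,0,0],[0,0,0]],[[-0.0225,0,0],[0,0,0]],[[-0.03,0,0],[0,0,0]],[[-0.0375,0,0],[0,0,0]]]}}

```text
t: 2.75
tool_pos: [0.5152, 0.2304, 0.2265]
orientation: [-2.644, -1.696, 0.0]
force: [-0.6, -0.2, -0.5]
opening: 0.0002
gripper_force: 0.0
```

>>> {"fn": "jog_arm", "kwargs": {"rows": [[[-0.0075,0,0],[0,0,0]],[[-0.015,0,0],[0,0,0]],[[-0.0225,0,0],[0,0,0]],[[-0.03,0,0],[0,0,0]],[[-0.0375,0,0],[0,0,0]]]}}

```text
t: 3.25
tool_pos: [0.5122, 0.2236, 0.2267]
orientation: [-2.644, -1.696, -0.0]
force: [-0.8, 1.1, -0.3]
opening: 0.0
gripper_force: 0.3
```

>>> {"fn": "jog_arm", "kwargs": {"rows": [[[-0.01,-0.003,0],[0,0,-0.005]],[[-0.0225,-0.007,0],[0,0,-0.011]],[[-0.0375,-0.011,0],[0,0,-0.019]],[[-0.055,-0.016,0],[0,0,-0.028]],[[-0.075,-0.022,0],[0,0,-0.038]]]}}

```text
t: 3.75
tool_pos: [0.5018, 0.2115, 0.2266]
orientation: [2.592, 1.776, 0.0]
force: [-0.1, -0.6, -0.1]
opening: 0.0007
gripper_force: 0.0
```

>>> {"fn": "jog_arm", "kwargs": {"rows": [[[-0.025,-0.007,0],[0,0,-0.013]],[[-0.05,-0.015,0],[0,0,-0.025]],[[-0.075,-0.022,0],[0,0,-0.038]],[[-0.1,-0.03,0],[0,0,-0.051]],[[-0.125,-0.037,0],[0,0,-0.064]]]}}

```text
t: 4.25
tool_pos: [0.4857, 0.1908, 0.2267]
orientation: [2.499, 1.904, 0.0]
force: [0.4, -0.4, -0.0]
opening: 0.0004
gripper_force: 0.0
```

```bash
cat > trk.py <<'E'
# cabinet yaw from pictures: fit phi by maximising edge contrast along known outline, pivot fixed
from st import *
Lw=np.array([[-.14,.08,.265],[-.3,.08,.265],[-.3,-.08,.265],[-.14,-.08,.265]])
def W(phi,L):
    c,s=np.cos(phi),np.sin(phi);return np.c_[P[0]+c*L[:,0]-s*L[:,1],P[1]+s*L[:,0]+c*L[:,1],L[:,2]]
u=np.linspace(0,1,60)[:,None]
def inten(c,phi,y):   # mean grey along wall top edge line at local y
    g=cv2.GaussianBlur(cv2.cvtColor(c["frame"],cv2.COLOR_RGB2GRAY),(0,0),.6).astype(np.float32)
    X=np.array([-.145,y,.264])*(1-u)+np.array([-.295,y,.264])*u
    q=proj(c,W(phi,X)).astype(np.float32)
    return np.median(cv2.remap(g,q[:,0].reshape(-1,1),q[:,1].reshape(-1,1),1))
def yaw(c,lo,hi):
    ps=np.arange(lo,hi,.005)
    # bright wall strip (|y|=.076) against black cover (|y|=.066)
    sc=[sum(inten(c,p,s*.0765)-inten(c,p,s*.062) for s in(1,-1)) for p in ps]
    i=int(np.argmax(sc));return ps[i],sc[i]
E
python3 - <<'E'
from trk import *
for n in("side","scene"):
    c=cam(n);save(c,n+"_a");print(n,robot.read_state()["t"],yaw(c,-.6,.2))
c=cam("side");y=yaw(c,-.6,.2);print(y,loc(y[0]))
class F(dict):pass
c["frame"]=cv2.imread("pics/s2.png")[:,:,::-1].copy();print("rest check",yaw(c,-.6,.2))
E
```

```text
side 4.3 (np.float64(-0.2749999999999997), np.float32(70.163086))
scene 4.35 (np.float64(-0.2599999999999997), np.float32(79.4082))
(np.float64(-0.24999999999999967), np.float32(69.68848)) (4.4, array([-0.2475,  0.0921,  0.2267]), 'toolyaw', np.float64(-0.27), 'F', array([-0.46,  0.49,  0.11]))
rest check (np.float64(-0.4249999999999998), np.float32(76.979004))
```

>>> {"fn": "jog_arm", "kwargs": {"rows": [[[0.04,0,0],[0,0,0]],[[0.05,0,-0.2],[0,0,0]],[[0.05,0,-0.45],[0,0,0]],[[0.05,0,-0.5],[0,0,0]],[[-0.15,0.1,-0.5],[0,0,-0.09]]]}}

```text
t: 4.9
tool_pos: [0.4982, 0.1623, 0.3303]
orientation: [2.36, 2.072, 0.01]
force: [0.6, -0.1, -0.6]
opening: 0.0004
gripper_force: 0.0
```

```bash
cat >> st.py <<'E'
def to(phi,lx,ly,z):
    s=robot.read_state();c,n=np.cos(phi),np.sin(phi);R=Ro.from_rotvec(s["orientation"]).as_matrix()
    X=np.array([P[0]+c*lx-n*ly,P[1]+n*lx+c*ly,z]);ty=np.arctan2(R[1,1],R[0,1])
    return "shift",np.round(R.T@(X-s["tool_pos"])/.2,3),"turn",round(-(phi-ty)/(np.pi/2),3)
E
python3 - <<'E'
from trk import *
c=cam("scene");y=yaw(c,-.5,.3);print(robot.read_state()["t"],y,loc(y[0]),to(.6,-.25,-.12,.325),to(.6,-.25,-.12,.227))
E
```

```text
4.95 (np.float64(-0.13499999999999968), np.float32(177.95557)) (4.95, array([-0.2173,  0.0853,  0.3284]), 'toolyaw', np.float64(-0.111), 'F', array([ 2.73, -3.62, -0.14])) ('shift', array([-1.723,  0.52 ,  0.023]), 'turn', np.float64(-0.453)) ('shift', array([-1.722,  0.518,  0.513]), 'turn', np.float64(-0.453))
```

>>> {"fn": "jog_arm", "kwargs": {"rows": [[[-0.2,0.06,0],[0,0,-0.08]],[[-0.42,0.13,0],[0,0,-0.16]],[[-0.64,0.19,0],[0,0,-0.24]],[[-0.86,0.26,0],[0,0,-0.32]],[[-1,0.3,0],[0,0,-0.4]]]}}

```text
t: 5.45
tool_pos: [0.5304, -0.0505, 0.3261]
orientation: [1.605, 2.7, -0.001]
force: [0.8, 0.5, 0.0]
opening: 0.0002
gripper_force: 0.0
```

```bash
python3 - <<'E'
from trk import *
c=cam("scene");y=yaw(c,-.4,.5);print(robot.read_state()["t"],y,loc(y[0]),to(.6,-.25,-.12,.325),to(.6,-.25,-.12,.227))
E
```

```text
5.5 (np.float64(-0.019999999999999685), np.float32(191.17334)) (5.5, array([-0.1704, -0.0975,  0.3258]), 'toolyaw', np.float64(0.507), 'F', array([-1.62, -2.02, -0.13])) ('shift', array([-0.721, -0.207,  0.006]), 'turn', np.float64(-0.06)) ('shift', array([-0.72 , -0.206,  0.496]), 'turn', np.float64(-0.06))
```

>>> {"fn": "jog_arm", "kwargs": {"rows": [[[-0.23,-0.07,0],[0,0,-0.02]],[[-0.46,-0.14,0],[0,0,-0.04]],[[-0.68,-0.2,0],[0,0,-0.06]],[[-0.72,-0.206,0.1],[0,0,-0.06]],[[-0.72,-0.206,0.3],[0,0,-0.06]]]}}

```text
t: 6.0
tool_pos: [0.5645, -0.1967, 0.269]
orientation: [1.483, 2.762, 0.001]
force: [1.1, 0.4, -0.1]
opening: 0.0007
gripper_force: 0.0
```

>>> {"fn": "jog_arm", "kwargs": {"rows": [[[0,0,0.15],[0,0,0]],[[0,0,0.195],[0,0,0]],[[0,0,0.195],[0,0,0]],[[0,0,0.195],[0,0,0]]]}}

```text
t: 6.4
tool_pos: [0.5631, -0.1941, 0.2294]
orientation: [1.479, 2.769, 0.0]
force: [-1.0, 0.7, 0.6]
opening: 0.0005
gripper_force: 0.0
```

```bash
python3 - <<'E'
from trk import *
for n in("side","scene","side"):
    c=cam(n);t=robot.read_state()["t"]-.05;y=yaw(c,-.1,.7);print(n,t,y)
save(c,"b1");print(loc(.6),loc(y[0]))
E
```

```text
side 6.4 (np.float64(0.17500000000000024), np.float32(160.86816))
scene 6.45 (np.float64(0.17500000000000024), np.float32(194.70898))
side 6.5 (np.float64(0.19000000000000025), np.float32(163.01953))
(6.55, array([-0.2478, -0.1151,  0.2301]), 'toolyaw', np.float64(0.59), 'F', array([ 0.27, -0.88, -0.66])) (6.55, array([-0.1814, -0.2044,  0.2301]), 'toolyaw', np.float64(0.59), 'F', array([ 0.27, -0.88, -0.66]))
```

```bash
python3 - <<'E'
from trk import *
print(to(.46,-.25,-.0885,.227))
E
```

```text
('shift', array([ 0.311, -0.064,  0.014]), 'turn', np.float64(0.083))
```

>>> {"fn": "jog_arm", "kwargs": {"rows": [[[0.06,-0.012,0],[0,0,0.016]],[[0.14,-0.028,0],[0,0,0.035]],[[0.22,-0.045,0.014],[0,0,0.06]],[[0.29,-0.06,0.014],[0,0,0.08]],[[0.311,-0.064,0.014],[0,0,0.083]]]}}

```text
t: 7.05
tool_pos: [0.517, -0.149, 0.2264]
orientation: [1.657, 2.667, 0.001]
force: [0.5, -0.8, -1.1]
opening: 0.0006
gripper_force: 0.0
```

```bash
cat > fin.py <<'E'
from trk import *
def run(names,lo,hi):
    for n in names:
        t=robot.read_state()["t"];c=cam(n);y=yaw(c,lo,hi);print(n,t,np.round(y,3))
    return y[0]
E
python3 - <<'E'
from fin import *
run(["scene","side","scene"],.1,.7)
for h in(.46,.5,.54):print(h,loc(h),to(h,-.25,-.0885,.227))
E
```

```text
scene 7.05 [  0.295 193.115]
side 7.1 [  0.31 147.01]
scene 7.15 [  0.315 184.887]
0.46 (7.2, array([-0.2505, -0.0883,  0.2259]), 'toolyaw', np.float64(0.46), 'F', array([0.81, 1.05, 0.22])) ('shift', array([-0.001,  0.003, -0.005]), 'turn', np.float64(0.0))
0.5 (7.2, array([-0.2539, -0.0782,  0.2259]), 'toolyaw', np.float64(0.46), 'F', array([0.81, 1.05, 0.22])) ('shift', array([-0.051,  0.021, -0.005]), 'turn', np.float64(-0.025))
0.54 (7.2, array([-0.2568, -0.068 ,  0.2259]), 'toolyaw', np.float64(0.46), 'F', array([0.81, 1.05, 0.22])) ('shift', array([-0.099,  0.042, -0.005]), 'turn', np.float64(-0.051))
```

>>> {"fn": "jog_arm", "kwargs": {"rows": [[[0,0,0],[0,0,0]],[[0,0,0],[0,0,0]],[[0,0,0],[0,0,0]]]}}

```text
t: 7.5
tool_pos: [0.5171, -0.1499, 0.2247]
orientation: [-1.658, -2.668, 0.0]
force: [-0.1, -0.4, 0.6]
opening: 0.0006
gripper_force: 0.0
```

```bash
python3 - <<'E'
from fin import *
run(["scene"],.1,.7);print(loc(.46))
E
```

```text
scene 7.5 [  0.38  186.227]
(7.55, array([-0.251 , -0.0881,  0.2247]), 'toolyaw', np.float64(0.459), 'F', array([ 0.62, -0.25,  0.56]))
```

>>> {"fn": "jog_arm", "kwargs": {"rows": [[[-0.004,0.001,0],[0,0,-0.002]],[[-0.011,0.004,0],[0,0,-0.006]],[[-0.022,0.008,0],[0,0,-0.011]],[[-0.038,0.014,0],[0,0,-0.019]],[[-0.055,0.02,0],[0,0,-0.028]]]}}

```text
t: 8.05
tool_pos: [0.5256, -0.1579, 0.2248]
orientation: [1.597, 2.705, -0.0]
force: [0.4, -0.3, 0.2]
opening: 0.0004
gripper_force: 0.0
```

>>> {"fn": "jog_arm", "kwargs": {"rows": [[[-0.019,0.007,0],[0,0,-0.01]],[[-0.039,0.014,0],[0,0,-0.02]],[[-0.059,0.021,0],[0,0,-0.03]],[[-0.079,0.028,0],[0,0,-0.04]],[[-0.097,0.034,0],[0,0,-0.05]]]}}

```text
t: 8.55
tool_pos: [0.541, -0.1717, 0.2248]
orientation: [-1.49, -2.766, -0.0]
force: [0.7, 0.1, -0.4]
opening: 0.0003
gripper_force: 0.0
```

>>> {"fn": "jog_arm", "kwargs": {"rows": [[[-0.018,0.006,0],[0,0,-0.009]],[[-0.035,0.012,0],[0,0,-0.018]]]}}

```text
t: 8.75
tool_pos: [0.5468, -0.1762, 0.2248]
orientation: [-1.45, -2.787, 0.0]
force: [-0.0, 0.2, -0.6]
opening: 0.0006
gripper_force: 0.0
```

```bash
python3 - <<'E'
from fin import *
y=run(["scene"],.3,.9);print(loc(y));
for h in(.58,.6,.62):print(h,loc(h)[1])
E
```

```text
scene 8.75 [  0.6   139.938]
(8.8, array([-0.251 , -0.0912,  0.2249]), 'toolyaw', np.float64(0.612), 'F', array([ 1. , -0.1, -0.5]))
0.58 [-0.2491 -0.0962  0.2249]
0.6 [-0.251  -0.0912  0.2249]
0.62 [-0.2528 -0.0862  0.2249]
```

>>> {"fn": "jog_arm", "kwargs": {"rows": [[[-0.016,0.006,0],[0,0,-0.008]],[[-0.033,0.012,0],[0,0,-0.017]],[[-0.048,0.017,0],[0,0,-0.024]],[[-0.063,0.022,0],[0,0,-0.032]],[[-0.077,0.027,0],[0,0,-0.039]]]}}

```text
t: 9.3
tool_pos: [0.56, -0.1856, 0.2248]
orientation: [-1.365, -2.83, 0.0]
force: [-0.5, -0.7, 0.7]
opening: 0.0004
gripper_force: 0.0
```

>>> {"fn": "jog_arm", "kwargs": {"rows": [[[-0.014,0.005,0],[0,0,-0.007]],[[-0.026,0.009,0],[0,0,-0.013]],[[-0.036,0.013,0],[0,0,-0.018]],[[-0.044,0.016,0],[0,0,-0.022]],[[-0.05,0.018,0],[0,0,-0.025]]]}}

```text
t: 9.8
tool_pos: [0.569, -0.1911, 0.2248]
orientation: [-1.31, -2.856, 0.0]
force: [0.7, -0.1, 0.9]
opening: 0.0005
gripper_force: 0.0
```

```bash
python3 - <<'E'
from fin import *
y=run(["scene","side"],.5,1.1);print(loc(y));print(loc(.7)[1],loc(.72)[1])
E
```

```text
scene 9.8 [  0.585 198.189]
side 9.85 [ 0.605 96.949]
(9.9, array([-0.2419, -0.1143,  0.2248]), 'toolyaw', np.float64(0.711), 'F', array([ 0.18, -0.4 , -0.14]))
[-0.2517 -0.0909  0.2248] [-0.2535 -0.0858  0.2248]
```

```bash
python3 - <<'E'
from fin import *
out=[]
for n,(x,y) in(("side",(170,120)),("scene",(185,100))):
    t=robot.read_state()["t"];c=cam(n);save(c,n+"_c");q,s=yaw(c,.3,1.1);print(t,q,s)
    m=cv2.resize(c["frame"][y:y+150,x:x+160,::-1],None,fx=2.5,fy=2.5,interpolation=cv2.INTER_CUBIC)
    for ph,col in((q,(0,0,255)),(.72,(0,255,0))): cv2.polylines(m,[((proj(c,W(ph,Lw))-[x,y]+.5)*20).astype(np.int32)],True,col,1,cv2.LINE_AA,3)
    out.append(m)
cv2.imwrite("pics/c.png",np.hstack(out))
E
```

```text
9.9 0.6050000000000002 95.3125
9.95 0.5850000000000002 199.41357
```

View pics/c.png

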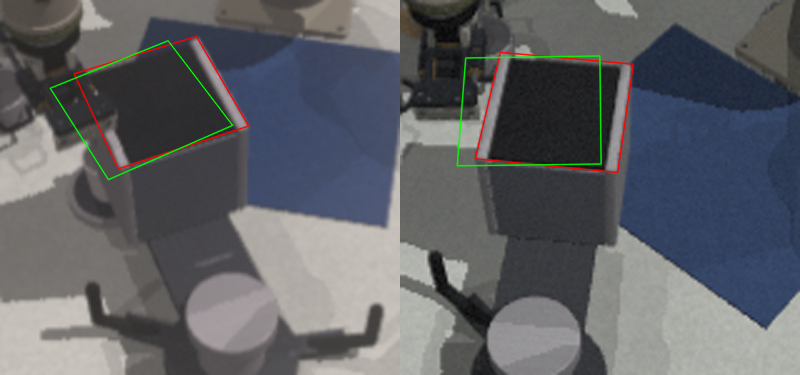

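The cabinet has come to rest near yaw 0.59 (the red outlines fit both views), about 0.17 short of the tray. It stopped against my hand while that was held during the camera call. I'll push again more slowly from the +y wall.

>>> {"fn": "jog_arm", "kwargs": {"rows": [[[-0.02,0,0],[0,0,0]],[[-0.02,0,-0.2],[0,0,0]],[[-0.02,0,-0.4],[0,0,0]],[[-0.02,0,-0.5],[0,0,0]],[[-0.02,0,-0.5],[0,0,0]]]}}

```text
t: 10.5
tool_pos: [0.5731, -0.1949, 0.3296]
orientation: [1.307, 2.849, 0.0]
force: [0.3, 0.0, 0.8]
opening: 0.0006
gripper_force: 0.0
```

```bash
python3 - <<'E'
from fin import *
run(["scene","side"],.3,1.1)
print(to(.592,-.25,.125,.325))
E
```

```text
scene 10.5 [  0.58  204.516]
side 10.55 [  0.59  162.021]
('shift', array([ 1.23 ,  0.095, -0.003]), 'turn', np.float64(0.075))
```

>>> {"fn": "jog_arm", "kwargs": {"rows": [[[0.2,0.02,0],[0,0,0.02]],[[0.42,0.03,0],[0,0,0.04]],[[0.64,0.05,0],[0,0,0.06]],[[0.86,0.07,0],[0,0,0.075]],[[1,0.08,0],[0,0,0.075]]]}}

```text
t: 11.1
tool_pos: [0.4509, -0.0301, 0.3225]
orientation: [-1.474, -2.77, 0.001]
force: [0.5, 0.6, 1.0]
opening: 0.0005
gripper_force: 0.0
```

```bash
python3 - <<'E'
from fin import *
y=run(["scene"],.3,1.1)
print(loc(y),to(y,-.25,.12,.325),to(y,-.25,.105,.227))
E
```

```text
scene 11.1 [  0.575 197.92 ]
(11.15, array([-0.2496,  0.0802,  0.323 ]), 'toolyaw', np.float64(0.594), 'F', array([2.16, 1.68, 0.7 ])) ('shift', array([ 0.199,  0.002, -0.009]), 'turn', np.float64(0.012)) ('shift', array([0.122, 0.001, 0.481]), 'turn', np.float64(0.012))
```

>>> {"fn": "jog_arm", "kwargs": {"rows": [[[0.17,0,0],[0,0,0]],[[0.22,0,0.1],[0,0,0.006]],[[0.22,0,0.3],[0,0,0.012]],[[0.2,0,0.46],[0,0,0.012]],[[0.17,0,0.48],[0,0,0.012]]]}}

```text
t: 11.65
tool_pos: [0.4307, -0.0033, 0.2225]
orientation: [-1.497, -2.752, 0.006]
force: [-1.1, 0.0, 0.8]
opening: 0.0008
gripper_force: 0.0
```

>>> {"fn": "jog_arm", "kwargs": {"rows": [[[-0.025,0,0],[0,0,0]],[[-0.04,0,0],[0,0,0]],[[-0.04,0,0],[0,0,0]]]}}

```text
t: 11.95
tool_pos: [0.4397, -0.0112, 0.2307]
orientation: [1.502, 2.756, 0.001]
force: [0.1, 0.1, -0.4]
opening: 0.0006
gripper_force: 0.0
```

```bash
python3 - <<'E'
from fin import *
y=run(["side","scene"],.3,1.1)
print(loc(y))
E
```

```text
side 11.95 [  0.575 124.467]
scene 12.0 [  0.55 133.64]
(12.05, array([-0.2515,  0.094 ,  0.2303]), 'toolyaw', np.float64(0.573), 'F', array([0.08, 0.86, 0.42]))
```

>>> {"fn": "jog_arm", "kwargs": {"rows": [[[-0.006,0,0],[0,0,0]],[[-0.012,0,0],[0,0,0]],[[-0.018,0,0],[0,0,0]],[[-0.024,0,0],[0,0,0]],[[-0.03,0,0],[0,0,0]]]}}

```text
t: 12.55
tool_pos: [0.4418, -0.0157, 0.2288]
orientation: [-1.502, -2.759, 0.0]
force: [0.3, -0.4, 0.5]
opening: 0.0006
gripper_force: 0.0
```

>>> {"fn": "jog_arm", "kwargs": {"rows": [[[-0.006,0,0],[0,0,0]],[[-0.012,0,0],[0,0,0]],[[-0.018,-0.002,0],[0,0,-0.003]],[[-0.025,-0.004,0],[0,0,-0.007]],[[-0.032,-0.006,0],[0,0,-0.01]]]}}

```text
t: 13.05
tool_pos: [0.4443, -0.0218, 0.2288]
orientation: [1.48, 2.771, -0.0]
force: [-0.1, -0.3, 0.0]
opening: 0.0009
gripper_force: 0.0
```

>>> {"fn": "jog_arm", "kwargs": {"rows": [[[-0.0075,-0.002,0],[0,0,-0.004]],[[-0.015,-0.004,0],[0,0,-0.008]],[[-0.0225,-0.007,0],[0,0,-0.011]],[[-0.03,-0.009,0],[0,0,-0.015]],[[-0.0375,-0.011,0],[0,0,-0.019]]]}}

```text
t: 13.55
tool_pos: [0.4466, -0.0292, 0.2288]
orientation: [-1.438, -2.793, -0.0]
force: [-0.6, -0.9, 0.2]
opening: 0.0003
gripper_force: 0.0
```

```bash
python3 - <<'E'
from fin import *
y=run(["scene","side"],.3,1.1)
print(loc(y))
E
```

```text
scene 13.55 [  0.595 138.711]
side 13.6 [  0.62  117.728]
(13.65, array([-0.2491,  0.0921,  0.2288]), 'toolyaw', np.float64(0.619), 'F', array([-0.49,  0.16,  0.74]))
```

>>> {"fn": "jog_arm", "kwargs": {"rows": [[[0.04,0,0],[0,0,0]],[[0.05,0,-0.2],[0,0,0]],[[0.05,0,-0.42],[0,0,0]],[[0.05,0,-0.5],[0,0,0]],[[-0.12,0,-0.5],[0,0,-0.02]]]}}

```text
t: 14.15
tool_pos: [0.4613, -0.0466, 0.3338]
orientation: [1.387, 2.811, 0.005]
force: [0.9, -0.3, -0.0]
opening: 0.0003
gripper_force: 0.0
```

```bash
python3 - <<'E'
from fin import *
y=run(["scene","side"],.3,1.1)
print(loc(y),to(.74,-.25,-.115,.325))
E
```

```text
scene 14.15 [  0.655 202.411]
side 14.2 [  0.67  159.535]
(14.25, array([-0.2454,  0.0789,  0.3293]), 'toolyaw', np.float64(0.651), 'F', array([-0.28,  0.35, -0.76])) ('shift', array([-1.055,  0.041,  0.023]), 'turn', np.float64(-0.057))
```

>>> {"fn": "jog_arm", "kwargs": {"rows": [[[-0.24,0.01,0],[0,0,-0.015]],[[-0.48,0.02,0],[0,0,-0.03]],[[-0.72,0.03,0],[0,0,-0.045]],[[-0.95,0.04,0],[0,0,-0.057]],[[-1,0.04,0.15],[0,0,-0.057]]]}}

```text
t: 14.75
tool_pos: [0.5911, -0.2064, 0.3011]
orientation: [1.268, 2.868, -0.001]
force: [-0.3, 0.6, 0.3]
opening: 0.0004
gripper_force: 0.0
```

>>> {"fn": "jog_arm", "kwargs": {"rows": [[[0,0,0.2],[0,0,0]],[[0,0,0.35],[0,0,0]]]}}

```text
t: 14.95
tool_pos: [0.5872, -0.2023, 0.2255]
orientation: [-1.268, -2.871, -0.001]
force: [-0.3, -0.2, -0.1]
opening: 0.0005
gripper_force: 0.0
```

```bash
python3 - <<'E'
from fin import *
y=run(["scene"],.3,1.1)
print(loc(y),to(.755,-.25,-.0885,.227))
E
```

```text
scene 14.95 [  0.71  191.266]
(15.0, array([-0.247 , -0.1062,  0.2196]), 'toolyaw', np.float64(0.739), 'F', array([-0.41,  0.69, -5.47])) ('shift', array([ 0.033,  0.007, -0.037]), 'turn', np.float64(-0.01))
```

>>> {"fn": "jog_arm", "kwargs": {"rows": [[[0.018,0,-0.01],[0,0,-0.01]],[[0.033,0.007,-0.02],[0,0,-0.01]],[[0.04,0.007,-0.02],[0,0,-0.01]],[[0.043,0.007,-0.02],[0,0,-0.01]],[[0.039,0.007,-0.02],[0,0,-0.01]]]}}

```text
t: 15.5
tool_pos: [0.5844, -0.1962, 0.2345]
orientation: [1.244, 2.882, 0.0]
force: [0.3, -0.3, -0.0]
opening: 0.0006
gripper_force: 0.0
```

>>> {"fn": "jog_arm", "kwargs": {"rows": [[[-0.005,0,0],[0,0,0]],[[-0.01,0,0],[0,0,0]],[[-0.013,0,0],[0,0,0]],[[-0.015,0,0],[0,0,0]],[[-0.015,0,0],[0,0,0]]]}}

```text
t: 16.0
tool_pos: [0.5858, -0.1985, 0.2327]
orientation: [-1.245, -2.884, 0.0]
force: [0.9, 0.1, 0.1]
opening: 0.0008
gripper_force: 0.0
```

```bash
python3 - <<'E'
from fin import *
for k in range(2): y=run(["scene","side"],.5,1.1)
print(loc(y),loc(.757))
E
```

```text
scene 16.0 [  0.775 142.527]
side 16.05 [  0.79  123.063]
scene 16.1 [  0.775 143.683]
side 16.15 [  0.79  122.042]
(16.2, array([-0.2521, -0.085 ,  0.2328]), 'toolyaw', np.float64(0.756), 'F', array([-0.3 ,  0.18, -0.48])) (16.2, array([-0.2492, -0.0932,  0.2328]), 'toolyaw', np.float64(0.756), 'F', array([-0.3 ,  0.18, -0.48]))
```

>>> {"fn": "jog_arm", "kwargs": {"rows": [[[-0.01,0,0],[0,0,0]],[[-0.05,0,0],[0,0,0]],[[-0.15,0,0],[0,0,0]],[[-0.3,0,0],[0,0,0]],[[-0.4,0,0],[0,0,0]]]}}

```text
t: 16.7
tool_pos: [0.6418, -0.2581, 0.2327]
orientation: [1.245, 2.884, -0.0]
force: [0.8, -0.4, 0.1]
opening: 0.0005
gripper_force: 0.0
```

```bash
python3 - <<'E'
from fin import *
y=run(["scene","side"],.5,1.1)
out=[]
for n,(x,y) in(("side",(160,110)),("scene",(150,80))):
    c=cam(n);save(c,n+"_d");q,s=yaw(c,.5,1.1);print(q,s)
    m=cv2.convertScaleAbs(cv2.resize(c["frame"][y:y+150,x:x+130,::-1],None,fx=3,fy=3,interpolation=cv2.INTER_CUBIC),alpha=1.4)
    cv2.polylines(m,[((proj(c,W(q,Lw))-[x,y]+.5)*24).astype(np.int32)],True,(0,0,255),1,cv2.LINE_AA,3)
    a=.76;th=np.linspace(0,6.283,80);tc=P-.315*np.array([np.cos(a),np.sin(a)])
    for r,z in((.062,.012),(.062,0),(.034,.082)):
        cv2.polylines(m,[((proj(c,np.c_[tc[0]+r*np.cos(th),tc[1]+r*np.sin(th),0*th+z])-[x,y]+.5)*24).astype(np.int32)],True,(255,255,0),1,cv2.LINE_AA,3)
    out.append(m)
cv2.imwrite("pics/d.png",np.hstack(out))
E
```

```text
scene 16.7 [  0.765 193.872]
side 16.75 [  0.775 147.387]
0.7750000000000002 147.18457
0.7650000000000002 193.37598
```

View pics/d.png

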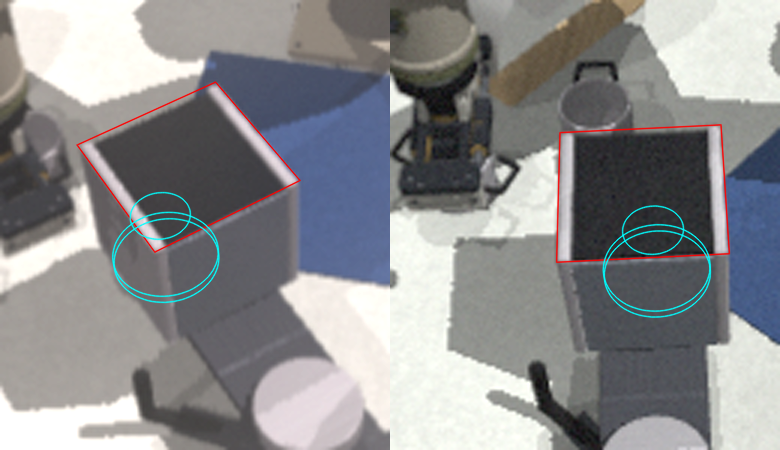

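The pictures show the cabinet standing at yaw ≈0.77 with the hand clear, and it hides the tray. I'll refine the tray angle from the first side picture and check for drift.

```bash
cat > tray.py <<'E'
from fin import *
from scipy.optimize import minimize
th=np.linspace(0,2*np.pi,181)[:-1]
c=dict(np.load("s1.npz"))
def samp(g,c,ctr,r,z,sel):
    X=np.c_[ctr[0]+r*np.cos(th),ctr[1]+r*np.sin(th),0*th+z][sel]
    q=proj(c,X).astype(np.float32);return cv2.remap(g,q[:,0].reshape(-1,1),q[:,1].reshape(-1,1),1)[:,0]
allsel=np.ones(180,bool); near=np.cos(th)>-.2   # +x side of the tray is not hidden by the cup
for im in("side0","s1","s2"):
    g=cv2.GaussianBlur(cv2.imread(f"pics/{im}.png",0),(0,0),.5).astype(np.float32)
    for nm,r,z,sel in(("rim",.033,.082,allsel),("tray ",.060,.012,near)):
        best=max((samp(g,c,(x,y),r,z,sel).mean()-.5*samp(g,c,(x,y),r-.008,z,sel).mean(),x,y) for x in np.arange(.455,.495,.001) for y in np.arange(-.195,-.155,.001))
        d=P-best[1:];print(im,nm,np.round(best,3),"r",np.hypot(*d).round(4),"ang",np.arctan2(d[1],d[0]).round(4))
E
python3 tray.py; python3 - <<'E'
from fin import *
run(["scene","side"],.5,1.1)
E
```

```text
side0 rim [93.569  0.478 -0.18 ] r 0.315 ang 0.7755
side0 tray  [87.107  0.494 -0.179] r 0.303 ang 0.8101
s1 rim [94.192  0.478 -0.18 ] r 0.315 ang 0.7755
s1 tray  [87.694  0.494 -0.179] r 0.303 ang 0.8101
s2 rim [62.517  0.48  -0.18 ] r 0.3135 ang 0.78
s2 tray  [62.276  0.494 -0.18 ] r 0.3037 ang 0.8124
scene 16.9 [  0.765 194.952]
side 16.95 [  0.775 149.385]
```

```bash
python3 - <<'E'
from tray import *
S=cam("side");C=cam("scene");out=[]
for nm,c,im in(("side",S,"s1"),("side_a",S,"side_a"),("scene_a",C,"scene_a")):
    A=cv2.imread(f"pics/{im}.png");g=cv2.GaussianBlur(cv2.cvtColor(A,6),(0,0),.5).astype(np.float32)
    b=max((samp(g,c,(x,y),.033,.082,allsel).mean()-.5*samp(g,c,(x,y),.025,.082,allsel).mean(),x,y) for x in np.arange(.455,.5,.001) for y in np.arange(-.2,-.155,.001))
    d=P-b[1:];print(nm,np.round(b,3),np.hypot(*d),np.arctan2(d[1],d[0]))
    o=proj(c,[[.477,-.178,.04]])[0]-26;x,y=o.astype(int)
    m=cv2.resize(A[y-8:y+54,x:x+52],None,fx=5,fy=5,interpolation=cv2.INTER_CUBIC)
    tc=P-.315*np.array([np.cos(.775),np.sin(.775)])
    for r,z in((.062,.012),(.034,.082)):
        cv2.polylines(m,[((proj(c,np.c_[tc[0]+r*np.cos(th),tc[1]+r*np.sin(th),0*th+z])-[x,y-8]+.5)*40).astype(np.int32)],True,(0,0,255),1,cv2.LINE_AA,3)
    out.append(m)
cv2.imwrite("pics/e.png",np.hstack(out))
run(["scene","side"],.5,1.1)
E
```

```text
side0 rim [93.569  0.478 -0.18 ] r 0.315 ang 0.7755
side0 tray  [87.107  0.494 -0.179] r 0.303 ang 0.8101
s1 rim [94.192  0.478 -0.18 ] r 0.315 ang 0.7755
s1 tray  [87.694  0.494 -0.179] r 0.303 ang 0.8101
s2 rim [62.517  0.48  -0.18 ] r 0.3135 ang 0.78
s2 tray  [62.276  0.494 -0.18 ] r 0.3037 ang 0.8124
side [94.459  0.478 -0.18 ] 0.3149607277106147 0.7755197240698575
side_a [64.747  0.48  -0.182] 0.31494548734662 0.7845000944875631
scene_a [68.578  0.475 -0.18 ] 0.3171098547822189 0.7688965391655411
scene 17.1 [  0.765 193.354]
side 17.15 [  0.775 149.509]
```

View pics/e.png

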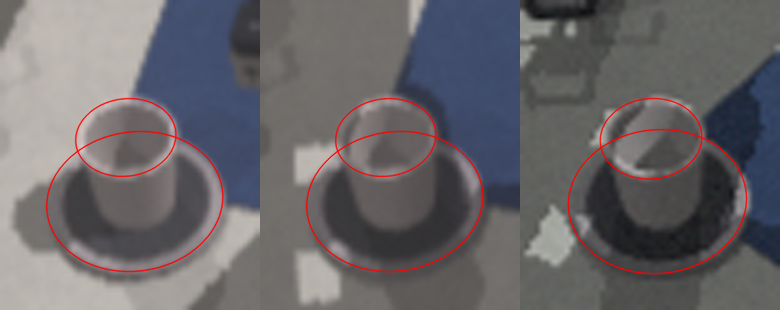

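The 0.775 overlay matches both the tray and the cup rim in both cameras. Measured by the same cameras, the dispenser reads 0.775 (side) and 0.765 (scene), against 0.775 and 0.769 for the tray. So it stands over the tray; now I wait and check that it stays still.

>>> {"fn": "jog_arm", "kwargs": {"rows": [[[0,0,0],[0,0,0]],[[0,0,0],[0,0,0]],[[0,0,0],[0,0,0]],[[0,0,0],[0,0,0]],[[0,0,0],[0,0,0]]]}}

```text
t: 17.7
tool_pos: [0.6407, -0.2566, 0.2328]
orientation: [-1.245, -2.884, -0.0]
force: [0.4, 0.2, -0.1]
opening: 0.0005
gripper_force: 0.0
```

>>> {"fn": "jog_arm", "kwargs": {"rows": [[[0,0,0],[0,0,0]],[[0,0,0],[0,0,0]],[[0,0,0],[0,0,0]],[[0,0,0],[0,0,0]],[[0,0,0],[0,0,0]]]}}

```text
t: 18.2
tool_pos: [0.6407, -0.2566, 0.2328]
orientation: [-1.245, -2.884, 0.0]
force: [0.8, 0.2, -0.4]
opening: 0.0005
gripper_force: 0.0
```

>>> {"fn": "jog_arm", "kwargs": {"rows": [[[0,0,0],[0,0,0]],[[0,0,0],[0,0,0]],[[0,0,0],[0,0,0]],[[0,0,0],[0,0,0]],[[0,0,0],[0,0,0]]]}}

```text
t: 18.7
tool_pos: [0.6407, -0.2566, 0.2328]
orientation: [-1.245, -2.884, 0.0]
force: [0.2, 0.3, 0.1]
opening: 0.0005
gripper_force: 0.0
```

>>> {"fn": "jog_arm", "kwargs": {"rows": [[[0,0,0],[0,0,0]],[[0,0,0],[0,0,0]],[[0,0,0],[0,0,0]],[[0,0,0],[0,0,0]],[[0,0,0],[0,0,0]]]}}

```text
t: 19.2
tool_pos: [0.6407, -0.2566, 0.2328]
orientation: [1.245, 2.884, -0.0]
force: [0.9, -0.4, 0.0]
opening: 0.0003
gripper_force: 0.0
```

```bash
python3 - <<'E'
from fin import *
run(["scene","side"],.5,1.1)
def d(a,b): return np.abs(a.astype(int)-b.astype(int)).mean()
import cv2
c=cam("scene");o=cv2.imread("pics/scene_d.png")[:,:,::-1]
print(d(c["frame"][110:250,190:275],o[110:250,190:275]))
E
```

```text
scene 19.2 [  0.765 194.963]
side 19.25 [  0.775 149.065]
2.215826330532213
```

Still unchanged. I'll wait a few more seconds before handing in.

>>> {"fn": "jog_arm", "kwargs": {"rows": [[[0,0,0],[0,0,0]],[[0,0,0],[0,0,0]],[[0,0,0],[0,0,0]],[[0,0,0],[0,0,0]],[[0,0,0],[0,0,0]]]}}

```text
t: 19.85
tool_pos: [0.6407, -0.2566, 0.2329]
orientation: [1.245, 2.884, 0.0]
force: [-0.2, -0.2, 0.2]
opening: 0.0004
gripper_force: 0.0
```

>>> {"fn": "jog_arm", "kwargs": {"rows": [[[0,0,0],[0,0,0]],[[0,0,0],[0,0,0]],[[0,0,0],[0,0,0]],[[0,0,0],[0,0,0]],[[0,0,0],[0,0,0]]]}}

```text
t: 20.35
tool_pos: [0.6407, -0.2566, 0.2328]
orientation: [1.245, 2.884, -0.0]
force: [-0.4, 0.1, -0.3]
opening: 0.0009
gripper_force: 0.0
```

>>> {"fn": "jog_arm", "kwargs": {"rows": [[[0,0,0],[0,0,0]],[[0,0,0],[0,0,0]],[[0,0,0],[0,0,0]],[[0,0,0],[0,0,0]],[[0,0,0],[0,0,0]]]}}

```text
t: 20.85
tool_pos: [0.6407, -0.2566, 0.2329]
orientation: [1.245, 2.884, -0.0]
force: [-0.3, -0.4, 0.3]
opening: 0.0004
gripper_force: 0.0
```

>>> {"fn": "jog_arm", "kwargs": {"rows": [[[0,0,0],[0,0,0]],[[0,0,0],[0,0,0]],[[0,0,0],[0,0,0]],[[0,0,0],[0,0,0]],[[0,0,0],[0,0,0]]]}}

```text
t: 21.35
tool_pos: [0.6407, -0.2566, 0.2328]
orientation: [-1.245, -2.884, 0.0]
force: [0.1, 0.8, -0.5]
opening: 0.0004
gripper_force: 0.0
```

>>> {"fn": "jog_arm", "kwargs": {"rows": [[[0,0,0],[0,0,0]],[[0,0,0],[0,0,0]],[[0,0,0],[0,0,0]],[[0,0,0],[0,0,0]],[[0,0,0],[0,0,0]]]}}

```text
t: 21.85
tool_pos: [0.6407, -0.2566, 0.2328]
orientation: [-1.245, -2.884, -0.0]
force: [-0.0, 1.2, 0.5]
opening: 0.0003
gripper_force: 0.0
```

```bash
python3 - <<'E'
from fin import *
y=run(["scene","side"],.5,1.1)
if abs(y-.775)<.011: print(robot.close_job())
E
```

```text
scene 21.85 [  0.765 195.49 ]
side 21.9 [  0.775 149.641]
the job is handed in; nothing more can be done
None
```

Job handed in at about 22 s: the outlet stands over the drip tray to within about 3 mm by the cameras, still for 5 s with the hand off; on the first try the cabinet ran into my paused hand at up to about 50 mm/s on the −y wall, and that contact force was not measured.

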